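# Hook a dropped jar band out from under the wire rack

## Task

A metal jar band has dropped under the fixed wire rack, where no hand fits. Take the hooked rod by its wooden handle, drop the hook end into the band and draw the band out of the rack's open mouth along the worktop until it comes up against the sprung front bar; hold it there for a moment with a light, steady pull of about 8 N, and never pull or push hard (15 N is too much). Then unhook, leave the band lying flat there in front of the rack and lay the rod down level on the open worktop, well away from the band, touching the band only with the rod and disturbing nothing else.

Things in the scene. Friction and masses are not known exactly. Their poses are not given: they have to be found in the camera images.
- rack: Fixed steel wire rack, 210 mm deep, 220 wide, 99 high; underside of its top wires 91 mm up. Origin on the worktop at the middle of its open mouth; own x points into the rack (closed back at x = +210 mm), y across, z up. Low side rails (y = +-110 mm, 10 mm high) run out in front of the mouth to x = -170 mm. Two jars are fixed on the back of its top.
- rail_end (a point): Point on the worktop midway between the front ends of the rack's rails (rack x = -170 mm, same axes). The sprung front bar crosses between the rails, 13 mm high, on black clamps whose setting differs each time and is not reported: at rest its inner face is 40 to 90 mm from here towards the mouth. It yields outward about 0.8 mm per newton, 20 mm at most.
- band_mid (a point): Centre (half-way up) of the jar band: a plain aluminium-coloured ring lying flat under the rack, 54 mm outside, 46 mm inside, 14 mm high, about 60 g; its hole is open down to the worktop. Its z axis is up.
- rod_grip (a point): Centre of the hooked rod's wooden handle (100 mm long, 18 wide, 24 high), 36 mm above the worktop as it stands. Own x points along the rod to the hook, z up. A 7 mm steel shaft runs on at that height to 270 mm from here and bends straight down. The rod (140 g) stands level on hook end and a cross foot (50 mm wide, at x = -55 mm) with undersides level.
- rod_tip (a point): Lowest point of the hook end: 270 mm along the rod from the handle's centre and 36 mm below it; the hook end is 7 mm thick and round.
- weight: Brass weight with a knob, 31 mm wide, 32 mm high, standing under the rack towards its back; leave it alone. Origin at its underside.
- bowl: Small white bowl, 85 mm wide, 40 mm high, a bystander at the back; leave it alone. Origin at its underside.
- tin: Tin, 57 mm wide, 72 mm high, a bystander at the back; leave it alone. Origin at its underside.
- jar: Jar with a lid, 63 mm wide, 90 mm high, a bystander at the back; leave it alone. Origin at its underside.

How it is judged:
By the outcome, as a careful person would: the job done as asked, in the order asked, and still so for the second after the job is handed in, with the robot touching nothing.
It also fails if it takes over 54 s, if anything falls off the work surface, if the arm or the gripper's body presses on something with over 40 N, if the wrist force passes 120 N, or if a joint passes its speed limit or range.

## Robot

A 6-joint arm with a two-finger parallel gripper is mounted at the origin on a cart in front of the work surface, level with it; the furniture and walls round the work are solid. World frame = base frame: x ahead of the robot, y to its left, z up, the work surface at z = 0. Lengths are in m, angles in degrees, forces in N, time in s.
With the tool pointing down it reaches from about 0.4 to 0.825 m from the base axis. Payload 7 kg.
Tool frame: the origin (TCP) lies on the centre line of the jaws, within the pads' length; the fingertips stand 8 mm ahead of it and the grasp point (between the pads) lies 11 mm behind it (r.tcp_to_tips is the distance from the TCP to the fingertips, in m); z points along the fingers, y is the direction in which the jaws open and shut (so a half turn about z gives the same grasp; the last joint's range is limited). The gripper opens to 88 mm and grips with 3 to 60 N. Pads are 19 mm wide; open, the fingers measure 130 mm over their backs; the gripper's body (78 mm by 193 mm) begins 47 mm behind the grasp point.
Start: joints at [92.768, 20.546, 0.682, 0, -70.136, -16.507], TCP at [0.16, 0.656, 0.235] pointing down, gripper open.
Joint ranges: [-176.03, 176.03], [-82.01, 121.73], [-58.28, 71.71], [-173.87, 95.51], [-174.79, -0.11], [-173.66, 173.66]. Speed limits (degrees/s): [136.94, 136.94, 172.46, 180, 180, 180].

## Interface

Orientations are given as [roll, pitch, yaw] about the fixed x, y, z axes, in that order (R = Rz(yaw) Ry(pitch) Rx(roll)).
In Python, from plant import r gives the robot as it stands.
- The arm moves only by the tool drive_tool, never from a script. Its argument "plan" is text: rows parted by semicolons, each of 4 numbers parted by spaces: the shift along the tool's x, y, z in cm, then the turn about the tool's z in rad. A call has 1 to 8 rows; each row is the pose to reach, as a shift and turn from the pose commanded when the call began, along the tool's axes at that moment; what a row does not reach only later rows make up. A row lasts 1/8 s, in which the tool goes at most 62.5 mm and 10.7 degrees, less where a joint would pass 70% of its speed; a pose out of reach is approached as far as the arm can. A call with a gripper value outside its range is refused whole. "fingers" is the closure, from -1 (fully open) to 1 (shut), set as the call begins (left out, the last holds). The fingers move at their own pace and stop on an object; "squeeze" is the grip in N (left out, the last holds). Time passes only in rows, so rows that repeat a pose let the fingers close. It gives the time, the measured TCP pose, the force and the opening at its end, in the units of the state.
- r.get_state(): the state, without advancing time (a new reading comes with each control period).
- r.capture(name): name is "side" or "top"; returns a dict with "frame" (420x560x3 uint8, red, green, blue), "fovy" (degrees; the focal length in pixels is half the picture's height over the tangent of half this angle, whatever the lens; pixels are square), "cx", "cy" (the principal point, pixels), "k1" (the pictures are not rectified: a ray, as slopes to the right and down, at radius r is drawn at 1 + k1 r^2 times it, then the intrinsics apply), "rvec" (rotation vector, rad) and "tvec" (3), from world to camera coordinates, as OpenCV has them. Camera axes: x right, y down, z forward; pixel columns grow to the right and rows downward; lengths in m; the calibration is good to about 2 mm. A picture is of the moment at which its call begins. There is no depth.
- r.close_job(): hands the job in, once; it reports no verdict.
The state is a dict: "time_s": time; "joints": joint angles; "qd": joint speeds; "joint_torque": joint torques, N m; "tcp_pos": TCP position; "eef_rot": TCP orientation; "contact_force": force on the tool from outside, world axes, zero at the start; "moment": the same for the moment, N m; "gripper_width": finger opening in m.
Only numpy, scipy, OpenCV 4.12 (cv2) and the standard library are available. Lean on these libraries where they do the work, as an engineer would, in place of code of your own. Each camera call takes 0.05 s, during which the arm holds its last target. There are 200 camera calls.

## Working session

There is one attempt and no reset: what is moved stays moved. The work goes in short steps, Python scripts to look and compute and a tool call to move; the robot and the scene stay as the last step left them, time stands still between calls to the robot, and variables do not carry over. Pictures are saved under pics/ and viewed, about 8 in all and at most 12, crops included, and the job is handed in when it is done.

Besides the shell and the picture viewer there is one more tool, called as a command line: name --argument value ..., lists and objects as JSON in quotes. drive_tool: Moves the arm, as the interface text tells. Its arguments: {"type":"object","properties":{"plan":{"type":"string"},"fingers":{"type":"number"},"squeeze":{"type":"number"}},"required":["plan"]}

```bash
mkdir -p pics
cat > h.py <<'E'
import numpy as np, cv2
from plant import r
def cap(n):
    c=r.capture(n); c['f']=210/np.tan(np.radians(c['fovy']/2)); c['R']=cv2.Rodrigues(np.array(c['rvec'],float))[0]; c['t']=np.array(c['tvec'],float).ravel(); return c
def ray(c,u,v):
    d=np.array([(u-c['cx'])/c['f'],(v-c['cy'])/c['f']]); s=d.copy()
    for _ in range(30): s=d/(1+c['k1']*(s@s))
    return -c['R'].T@c['t'], c['R'].T@np.array([s[0],s[1],1])
def onz(c,u,v,z):
    o,d=ray(c,u,v); return o+d*(z-o[2])/d[2]
def proj(c,p):
    q=c['R']@np.array(p,float)+c['t']; s=q[:2]/q[2]; s=s*(1+c['k1']*(s@s)); return s*c['f']+[c['cx'],c['cy']]
def save(c,name,crop=None,k=1):
    im=c['frame'][:,:,::-1]
    if crop: u0,v0,u1,v1=crop; im=im[v0:v1,u0:u1]
    cv2.imwrite('pics/'+name,cv2.resize(np.ascontiguousarray(im),None,fx=k,fy=k,interpolation=cv2.INTER_CUBIC))
E
python3 - <<'E'
from h import *
for n in ('top','side'):
    c=cap(n); save(c,n+'0.png',k=1.42); print(n,c['fovy'],c['cx'],c['cy'],c['k1'],-c['R'].T@c['t'],c['R'][2])
s=r.get_state(); print(s)
E
```

```text
top 44.68498509026039 273.97885145570535 197.5648765096838 -0.17624062592847498 [0.27403307 0.10749145 1.45612198] [ 0.2354018  -0.08221719 -0.96841434]
side 48.78037006111641 282.16028771704515 213.1221993099122 0.02259180805456798 [ 0.20983733 -0.43752156  0.9392197 ] [ 0.37418528  0.41442594 -0.82960022]
{'time_s': 0.1, 'joints': array([ 9.27669083e+01,  2.05874348e+01,  6.37935962e-01, -1.63463263e-02,
       -7.01362872e+01, -1.65066264e+01]), 'qd': array([ 0.01893583, -0.11821889,  0.19629554,  0.04162356, -0.06545023,
       -0.02059003]), 'joint_torque': array([-1.45647824e-03, -5.84163558e+01,  2.93750256e+01,  7.01550275e+00,
        1.01607552e-02, -4.89055708e-05]), 'tcp_pos': array([0.16025658, 0.65525276, 0.23371132]), 'eef_rot': array([ 1.79913383e+02, -9.64208333e-03, -1.37452765e+01]), 'contact_force': array([ 0.36379976, -0.21669622, -0.22939416]), 'moment': array([-0.0608826 , -0.00367964, -0.0353877 ]), 'gripper_width': 0.0877459465314744}
```

View pics/top0.png

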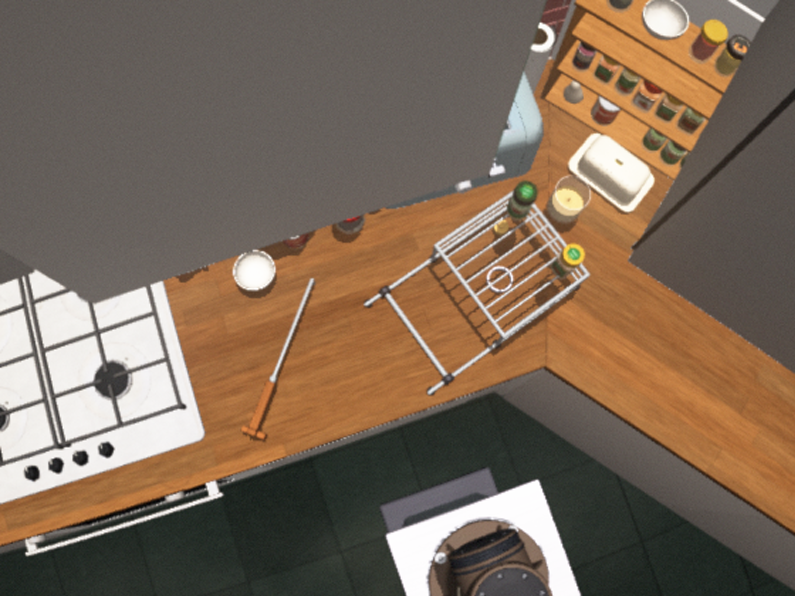

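View pics/side0.png

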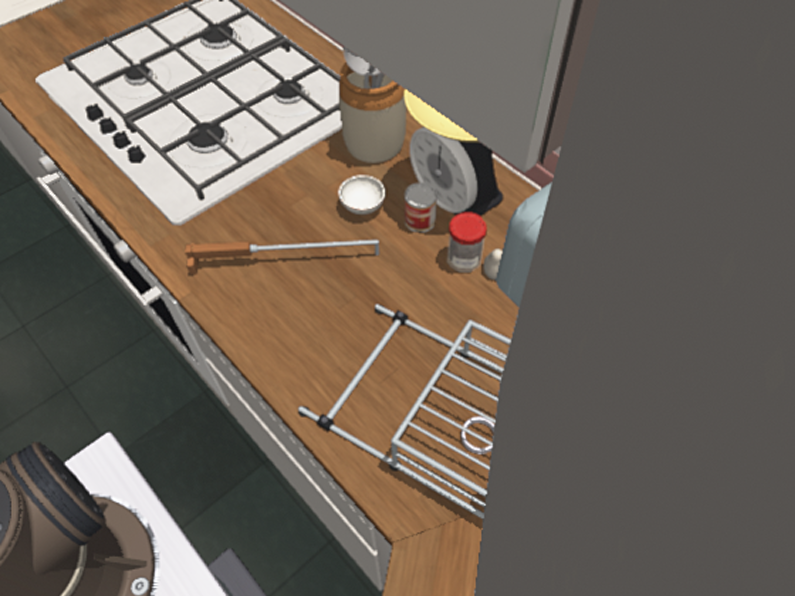

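The top view shows the rod (handle foot ~(255,433), hook ~(313,281)), and the rack with the band under its top wires (~(500,280)). Rail ends are at ~(368,303) and (431,391), and the bar runs from (387,293) to (448,379). The side view agrees.

```bash
cat >> h.py <<'E'
def tri(c1,p1,c2,p2):
    o1,d1=ray(c1,*p1);o2,d2=ray(c2,*p2); s=np.linalg.lstsq(np.c_[d1,-d2],o2-o1,rcond=None)[0]
    a=o1+d1*s[0];b=o2+d2*s[1]; return (a+b)/2,np.linalg.norm(a-b)
E
python3 - <<'E'
from h import *
np.set_printoptions(precision=4,suppress=True)
k=1.42
t=cap('top');s=cap('side')
print('tcp proj',proj(t,[.16,.655,.23])*k,proj(s,[.16,.655,.23])*k)
def T(n,a,b): print(n,tri(t,np.array(a)/k,s,np.array(b)/k))
T('rodtip bend',(313,281),(378,242)); T('handle-shaft',(272,380),(252,248)); T('railL',(367,304),(378,308)); T('railR',(432,391),(302,410)); T('band',(500,279),(479,434)); T('barL',(386,293),(401,317));T('barR',(448,379),(325,422))
for n,p in dict(tip=(313,281),hs=(272,380),foot=(255,433)).items(): print(n,onz(t,p[0]/k,p[1]/k,.036))
for n,p in dict(band=(500,279),rl=(367,304),rr=(432,391),bl=(386,293),br=(448,379)).items(): print(n,onz(t,p[0]/k,p[1]/k,.008))
save(t,'t1.png',(160,120,440,320),2.85); save(s,'s1.png',(120,140,400,360),2.7)
E
```

```text
tcp proj [101.0438 628.8645] [-102.5153  144.8194]
rodtip bend (array([0.6688, 0.1319, 0.0431]), np.float64(0.004862139928979159))
handle-shaft (array([0.5016, 0.2697, 0.0435]), np.float64(0.0007016829532922722))
railL (array([0.5928, 0.0436, 0.012 ]), np.float64(0.0004985342478456263))
railR (array([ 0.3821, -0.0213,  0.0193]), np.float64(0.0006714345008370837))
band (array([ 0.5513, -0.2305,  0.021 ]), np.float64(0.001112435534022997))
barL (array([ 0.602 , -0.0006,  0.0226]), np.float64(0.0045378019448719204))
barR (array([ 0.395 , -0.0596,  0.0181]), np.float64(0.0008942696131695462))
tip [0.6684 0.1328 0.036 ]
hs [0.5032 0.2705 0.036 ]
foot [0.4148 0.3329 0.036 ]
band [ 0.5544 -0.2338  0.008 ]
rl [0.5939 0.0433 0.008 ]
rr [ 0.3833 -0.0223  0.008 ]
bl [ 0.6031 -0.0009  0.008 ]
br [ 0.3954 -0.0607  0.008 ]
```

View pics/t1.png

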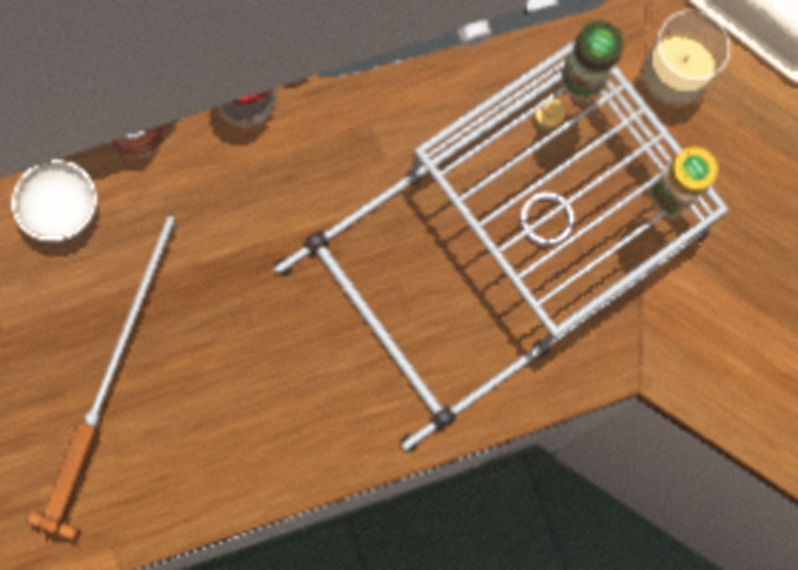

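View pics/s1.png

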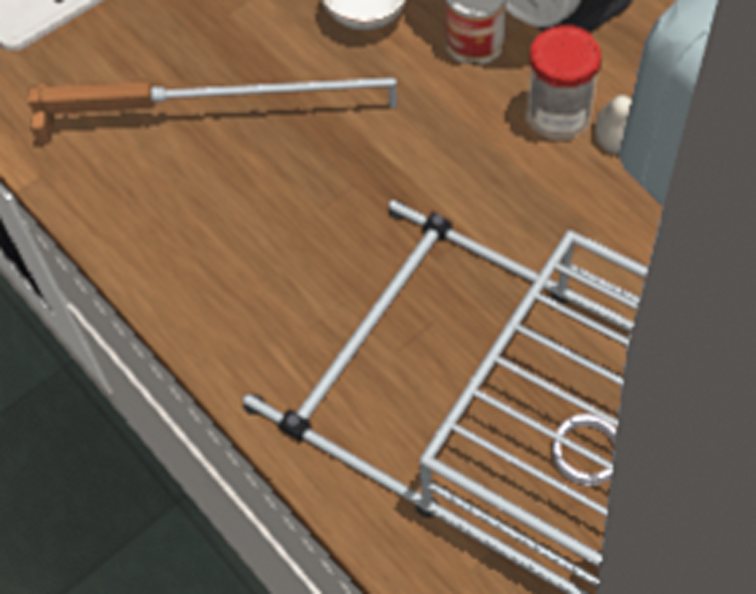

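Both crops are sharp enough to measure from. In the top crop the shaft end is (170,218), the joint (92,420), the band ring centre (547,218), and the bar runs (317,243) to (443,416). In the side crop the shaft end is (395,82), the joint (157,94), and the band ring (588,449).

Run:
```python
from h import *
np.set_printoptions(precision=4,suppress=True)
t=cap('top');s=cap('side')
A=lambda p:(160+p[0]/2.85-.3,120+p[1]/2.85-.3); B=lambda p:(120+p[0]/2.7-.3,140+p[1]/2.7-.3)
tip,j,e=[onz(t,*A(p),z)[:2] for p,z in(((170,219),.036),((92,420),.036),((55,531),.048))]
print('top tip,joint,foot',tip,j,e,np.linalg.norm(tip-j),np.linalg.norm(tip-e)); 
for x in(j,e): d=tip-x; print('yaw',np.degrees(np.arctan2(d[1],d[0])))
for a,b,n in(((170,219),(395,83),'tip'),((92,420),(157,94),'joint'),((547,218),(588,449),'band')): print(n,tri(t,A(a),s,B(b)))
print('side',[onz(s,*B(p),z)[:2] for p,z in(((395,83),.036),((157,94),.036),((588,449),.007))])
print('band top',onz(t,*A((547,218)),.007))
L,R,bl,br=[onz(t,*A(p),z)[:2] for p,z in(((281,268),.007),((407,446),.007),((317,243),.010),((443,416),.010))]
y=(L-R)/np.linalg.norm(L-R); x=np.array([y[1],-y[0]]); re=(L+R)/2
print('L-R',np.linalg.norm(L-R),'rail_end',re,'x',x,np.degrees(np.arctan2(x[1],x[0])),'bar dist',(bl-re)@x,(br-re)@x)
m=re+.17*x; b=onz(t,*A((547,218)),.007)[:2]; print('mouth',m,'band rack',(b-m)@x,(b-m)@y)
ml,mr=[onz(t,*A(p),.095)[:2] for p in((422,153),(556,332))]; print('mouth from corners',(ml+mr)/2,np.linalg.norm(ml-mr), np.degrees(np.arctan2(-(ml-mr)[0],(ml-mr)[1])))
g=tip+(j-tip)/np.linalg.norm(j-tip)*.27; print('grip',g)
st=r.get_state();p=st['tcp_pos'];a=np.radians(st['eef_rot'][2]); d=np.array([*g,.025])-p
print('tool shift cm',100*(d[0]*np.cos(a)+d[1]*np.sin(a)),100*(d[0]*np.sin(a)-d[1]*np.cos(a)),-100*d[2])
```

```text
top tip,joint,foot [0.6733 0.1345] [0.5042 0.2689] [0.4113 0.3334] 0.21590107497271727 0.32889365886540467
yaw -38.4692339918651
yaw -37.195681943156124
tip (array([0.6727, 0.1344, 0.039 ]), np.float64(0.0006371592932508681))
joint (array([0.5022, 0.2679, 0.0453]), np.float64(0.0011085908576374058))
band (array([ 0.5531, -0.2304,  0.0164]), np.float64(0.0019473537539850588))
side [array([0.6746, 0.1362]), array([0.5047, 0.2754]), array([ 0.5556, -0.228 ])]
band top [ 0.5558 -0.233   0.007 ]
L-R 0.22090096927633754 rail_end [0.489  0.0132] x [ 0.2733 -0.9619] -74.13637891496752 bar dist 0.044683700283039876 0.04643163725269478
mouth [ 0.5355 -0.1504] band rack 0.08505851212875354 -0.0029930928736616232
mouth from corners [ 0.5356 -0.15  ] 0.21737270478667384 -73.89539717147046
grip [0.4619 0.3025]
tool shift cm 37.68000656548885 27.131360967176686 20.925377091202705
```

drive_tool --plan "4 3 0 0.05; 9 6.5 1 0.1; 15 10.8 2 0.17; 21 15.1 3 0.24; 27 19.4 5 0.31; 33 23.7 7 0.38; 36.7 26.4 9 0.424; 37.7 27.1 10 0.424" --fingers -1 --squeeze 40

```text
time_s: 1.3
tcp_pos: [0.4635, 0.3013, 0.1345]
eef_rot: [-179.9, -0.0, -38.1]
contact_force: [-0.4, 0.3, -0.4]
gripper_width: 0.0877
```

drive_tool --plan "-0.1 0 3 0; -0.2 0 6 0; -0.2 0 8.5 0; -0.2 0 10 0; -0.2 0 10.9 0; -0.2 0 10.9 0; -0.2 0 10.9 0"

```text
time_s: 2.17
tcp_pos: [0.461, 0.3046, 0.0263]
eef_rot: [-179.9, -0.0, -38.0]
contact_force: [0.5, 1.6, -0.7]
gripper_width: 0.088
```

Run:
```python
from h import *
t=cap('side'); save(t,'s2.png',(80,100,360,310),2.8); print(r.get_state()['tcp_pos'],r.get_state()['contact_force'])
```

```text
[0.4609891  0.30462814 0.02639874] [-0.72346593 -0.19961907  0.77643618]
```

View pics/s2.png

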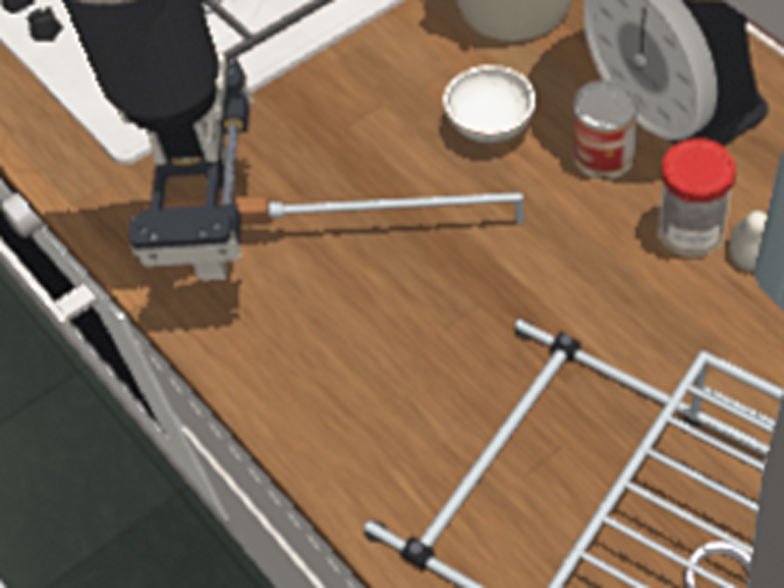

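The gripper straddles the handle, the rod hasn't moved, and the shaft end is at (522,198) in the crop. Closing the fingers.

drive_tool --plan "0 0 0 0;0 0 0 0;0 0 0 0;0 0 0 0;0 0 0 0;0 0 0 0;0 0 0 0;0 0 0 0" --fingers 1 --squeeze 40

```text
time_s: 3.22
tcp_pos: [0.4607, 0.3042, 0.0256]
eef_rot: [-180.0, -0.0, -38.0]
contact_force: [0.7, 0.6, 1.0]
gripper_width: 0.0178
```

drive_tool --plan "0 0 -0.7 0; 0 0 -2 0; 0 0 -3.3 0; 0 0 -4 0; 0 0 -4 0; 0 0 -4 0"

```text
time_s: 3.98
tcp_pos: [0.4604, 0.3039, 0.0654]
eef_rot: [180.0, 0.0, -38.0]
contact_force: [0.3, -0.2, -1.9]
gripper_width: 0.0178
```

Run:
```python
from h import *
s=cap('side');t=cap('top'); save(s,'s3.png',(80,80,360,290),2.0); 
cv2.imwrite('pics/m3.png',np.vstack([cv2.resize(np.ascontiguousarray(c['frame'][a:a+140,b:b+260,::-1]),None,fx=2.1,fy=2.1,interpolation=cv2.INTER_CUBIC) for c,a,b in((s,110,80),(t,180,150))]))
print(r.get_state()['tcp_pos'],r.get_state()['contact_force'],r.get_state()['moment'])
```

```text
[0.46037978 0.30385993 0.06510697] [ 0.14459398 -0.40077316 -2.10630355] [ 0.01918068 -0.03721022 -0.01738169]
```

View pics/m3.png

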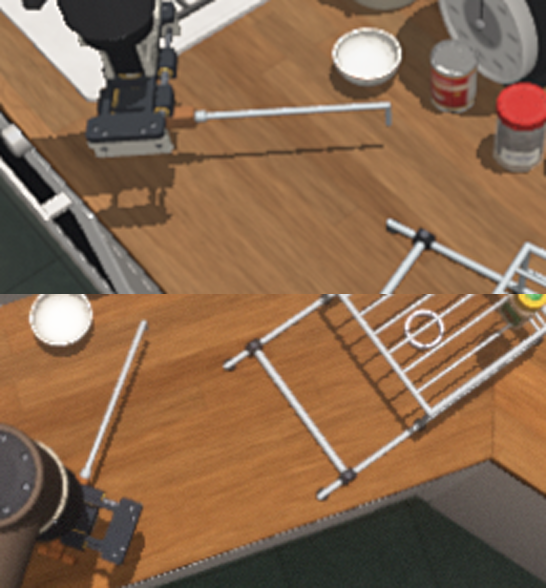

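The rod is held and lifted. In the side half the shaft end is (389,105) and the joint (201,116). In the top half they are (145,30) and (87,181).

Run:
```python
from h import *
s=cap('side');t=cap('top')
S=lambda u,v:(80+u/2.1-.3,110+v/2.1-.3); T=lambda u,v:(150+u/2.1-.3,180+v/2.1-.3)
print(tri(t,T(145,30),s,S(389,105)),tri(t,T(87,181),s,S(201,116)))
```

```text
(array([0.66858094, 0.13254975, 0.08416193]), np.float64(0.0026537429198229025)) (array([0.5006408 , 0.26434504, 0.08546676]), np.float64(0.001305625459427623))
```

drive_tool --plan "1 1.6 0 0.06; 2 3.4 0 0.16; 3 5.2 0 0.28; 4 7 0 0.4; 5 8.8 0 0.5; 6 10.6 0 0.59; 6.7 11.6 0 0.628; 6.95 12 0 0.628"

```text
time_s: 5.18
tcp_pos: [0.4415, 0.1664, 0.0656]
eef_rot: [-180.0, -0.0, -74.0]
contact_force: [0.7, 0.3, -2.2]
gripper_width: 0.0176
```

drive_tool --plan "1 0 0.5 0; 3 0 0.5 0; 5.5 0 0.5 0; 8 0 0.5 0; 10.5 0 0.5 0; 12.8 0 0.5 0; 14.2 0 0.5 0; 14.2 0 0.5 0"

```text
time_s: 6.18
tcp_pos: [0.4807, 0.0296, 0.0602]
eef_rot: [180.0, -0.0, -74.1]
contact_force: [0.6, 1.1, -1.0]
gripper_width: 0.0179
```

Run:
```python
from h import *
s=cap('side');t=cap('top')
cv2.imwrite('pics/m4.png',np.hstack([cv2.resize(np.ascontiguousarray(c['frame'][a:a+160,b:b+130,::-1]),None,fx=3,fy=3,interpolation=cv2.INTER_CUBIC) for c,a,b in((s,210,240),(t,120,290))]))
st=r.get_state(); print(st['tcp_pos'],st['contact_force'],st['moment'])
tip=np.r_[st['tcp_pos'][:2]+.271*np.array([.2756,-.9613]),.035]; print(tip,'crop px of tip/bend/band', [(proj(t,p)-[290,120])*3+[390,0] for p in(tip,tip+[0,0,.036],(.555,-.231,.007))],[(proj(s,p)-[240,210])*3 for p in(tip,tip+[0,0,.036],(.555,-.231,.007))])
```

```text
[0.48058836 0.03043878 0.06041818] [-0.05886395  0.131463   -1.69961561] [ 0.04319116 -0.03375892  0.02461409]
[ 0.55527596 -0.23007352  0.035     ] crop px of tip/bend/band [array([576.58241632, 222.74208507]), array([582.26807596, 212.95854106]), array([573.31372935, 229.99947623])] [array([298.05210557, 274.51602818]), array([303.23613335, 253.06662017]), array([294.91669444, 291.46304481])]
```

View pics/m4.png

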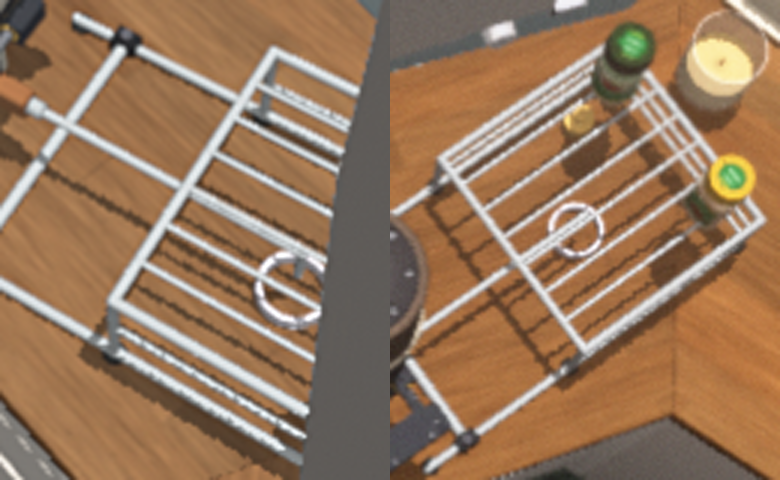

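The hook is over the hole: bend at ~(300,255) and ring centre ~(291,289) in the side half, as projected; ring centre (577,231) in the top half. Lowering.

drive_tool --plan "0 0 0.6 0; 0 0 1.4 0; 0 0 2.2 0; 0 0 2.8 0; 0 0 3.1 0; 0 0 3.1 0; 0 0 3.1 0"

```text
time_s: 7.15
tcp_pos: [0.4807, 0.0303, 0.0297]
eef_rot: [-180.0, 0.0, -74.0]
contact_force: [0.3, 0.3, -2.2]
gripper_width: 0.0174
```

drive_tool --plan "-1 0 0 0; -1.6 0 0 0; -2 0 0 0; -2.4 0 0 0; -3 0 0 0; -4 0 0 0; -5 0 0 0; -6 0 0 0"

```text
time_s: 8.15
tcp_pos: [0.4638, 0.0887, 0.0296]
eef_rot: [-180.0, -0.0, -74.0]
contact_force: [-0.3, 0.3, -1.3]
gripper_width: 0.0179
```

drive_tool --plan "-1 0 0 0; -2 0 0 0; -3 0 0 0; -4 0 0 0; -5 0 0 0; -6 0 0 0; -7 0 0 0; -7.8 0 0 0"

```text
time_s: 9.15
tcp_pos: [0.4423, 0.1636, 0.0296]
eef_rot: [-180.0, 0.0, -74.0]
contact_force: [0.8, -1.2, -1.5]
gripper_width: 0.0178
```

Run:
```python
from h import *
s=cap('side')
cv2.imwrite('pics/m5.png',cv2.resize(np.ascontiguousarray(s['frame'][190:350,150:350,::-1]),None,fx=3.5,fy=3.5,interpolation=cv2.INTER_CUBIC))
st=r.get_state(); print(st['tcp_pos'],st['contact_force'],st['moment'])
```

```text
[0.4424629  0.16418536 0.02963485] [ 0.30607944  1.26515242 -1.69773783] [ 0.26780168 -0.01443275 -0.0025737 ]
```

View pics/m5.png

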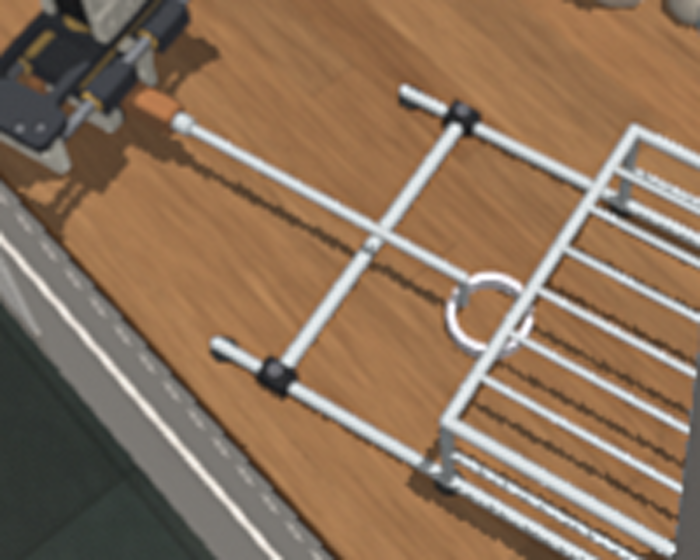

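The band is hooked and following straight: hook at (462,297), ring centre (490,314), and the bar is still clear of it.

drive_tool --plan "-0.8 0 0 0; -1.6 0 0 0; -2.4 0 0 0; -3.1 0 0 0; -3.7 0 0 0; -4.2 0 0 0; -4.5 0 0 0; -4.5 0 0 0"

```text
time_s: 10.2
tcp_pos: [0.4301, 0.2064, 0.0296]
eef_rot: [-180.0, 0.0, -74.0]
contact_force: [0.5, 0.0, -2.0]
gripper_width: 0.0178
```

drive_tool --plan "-0.1 0 0 0; -0.2 0 0 0; -0.3 0 0 0; -0.4 0 0 0; -0.5 0 0 0; -0.6 0 0 0; -0.6 0 0 0; -0.6 0 0 0"

```text
time_s: 11.2
tcp_pos: [0.4285, 0.212, 0.0296]
eef_rot: [-180.0, 0.0, -74.0]
contact_force: [0.2, 0.3, -1.3]
gripper_width: 0.0177
```

drive_tool --plan "-0.05 0 0 0; -0.1 0 0 0; -0.15 0 0 0; -0.2 0 0 0; -0.25 0 0 0; -0.3 0 0 0; -0.3 0 0 0; -0.3 0 0 0"

```text
time_s: 12.2
tcp_pos: [0.4277, 0.2149, 0.0296]
eef_rot: [-180.0, 0.0, -74.0]
contact_force: [-0.1, 1.0, -1.9]
gripper_width: 0.0176
```

Run:
```python
from h import *
F=[]
for i in range(4):
    s=cap('side'); st=r.get_state(); F.append(np.r_[st['contact_force'],st['moment']])
np.set_printoptions(precision=3,suppress=True); print(st['tcp_pos']); print(np.array(F))
cv2.imwrite('pics/m6.png',cv2.resize(np.ascontiguousarray(s['frame'][190:350,150:350,::-1]),None,fx=3.5,fy=3.5,interpolation=cv2.INTER_CUBIC))
```

```text
[0.428 0.215 0.03 ]
[[ 0.538 -0.317 -1.278  0.034 -0.005 -0.042]
 [-0.415  1.005 -0.744  0.065 -0.009  0.047]
 [ 0.711  0.141 -1.745  0.113 -0.001  0.03 ]
 [-0.817 -0.276 -0.775  0.06  -0.034  0.008]]
```

View pics/m6.png

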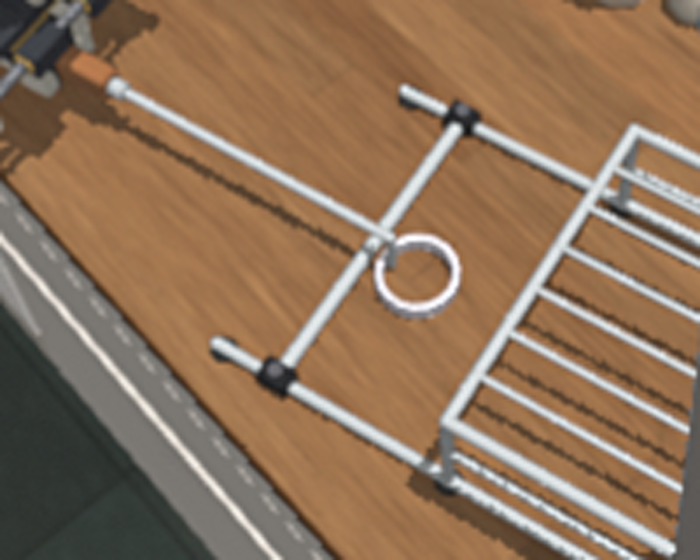

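The band's leading edge is at ~(375,262), right beside the bar and about to touch.

drive_tool --plan "-0.05 0 0 0; -0.1 0 0 0; -0.15 0 0 0; -0.2 0 0 0; -0.25 0 0 0; -0.3 0 0 0; -0.3 0 0 0; -0.3 0 0 0"

```text
time_s: 13.4
tcp_pos: [0.4268, 0.2178, 0.0296]
eef_rot: [-180.0, 0.0, -74.0]
contact_force: [-0.2, 0.3, -1.6]
gripper_width: 0.0178
```

drive_tool --plan "-0.05 0 0 0; -0.1 0 0 0; -0.15 0 0 0; -0.2 0 0 0; -0.25 0 0 0; -0.3 0 0 0; -0.3 0 0 0; -0.3 0 0 0"

```text
time_s: 14.4
tcp_pos: [0.426, 0.2206, 0.0296]
eef_rot: [180.0, -0.0, -74.0]
contact_force: [-0.2, -0.9, -1.1]
gripper_width: 0.0179
```

drive_tool --plan "-0.05 0 0 0; -0.1 0 0 0; -0.15 0 0 0; -0.2 0 0 0; -0.25 0 0 0; -0.3 0 0 0; -0.3 0 0 0; -0.3 0 0 0"

```text
time_s: 15.4
tcp_pos: [0.4251, 0.2233, 0.0295]
eef_rot: [180.0, -0.0, -74.0]
contact_force: [1.0, -4.6, -2.0]
gripper_width: 0.0175
```

```bash
cat > f.py <<'E'
from h import *
F=[]
for i in range(6):
    s=cap('side'); st=r.get_state(); F.append(np.r_[st['contact_force'],st['moment']])
np.set_printoptions(precision=3,suppress=True); F=np.array(F); print(st['time_s'],st['tcp_pos'],'mean',F.mean(0),'pull',(F[:,:2]@[.276,-.961]))
E
python3 f.py
```

```text
15.7 [0.425 0.223 0.03 ] mean [ 0.935 -3.694 -1.456 -1.176 -0.388 -0.004] pull [3.403 3.849 4.632 3.524 4.244 3.193]
```

drive_tool --plan "-0.05 0 0 0; -0.1 0 0 0; -0.15 0 0 0; -0.2 0 0 0; -0.25 0 0 0; -0.3 0 0 0; -0.33 0 0 0; -0.33 0 0 0"

```text
time_s: 16.7
tcp_pos: [0.424, 0.226, 0.0294]
eef_rot: [179.9, -0.1, -74.0]
contact_force: [2.9, -6.4, -1.7]
gripper_width: 0.0178
```

```bash
python3 f.py
```

```text
17.0 [0.424 0.226 0.029] mean [ 2.415 -6.419 -1.537 -2.19  -0.81   0.084] pull [6.422 7.188 7.417 6.614 7.066 6.306]
```

drive_tool --plan "-0.05 0 0 0; -0.1 0 0 0; -0.12 0 0 0; -0.12 0 0 0; -0.12 0 0 0; -0.12 0 0 0; -0.12 0 0 0; -0.12 0 0 0"

```text
time_s: 18.0
tcp_pos: [0.4235, 0.2268, 0.0293]
eef_rot: [179.9, -0.1, -74.0]
contact_force: [2.8, -7.4, -2.3]
gripper_width: 0.0177
```

```bash
python3 f.py
```

```text
18.3 [0.424 0.227 0.029] mean [ 2.795 -7.434 -1.944 -2.53  -0.96   0.112] pull [7.118 7.603 8.523 7.373 8.311 8.564]
```

drive_tool --plan "0 0 0 0;0 0 0 0;0 0 0 0;0 0 0 0;0 0 0 0;0 0 0 0;0 0 0 0;0 0 0 0"

```text
time_s: 19.3
tcp_pos: [0.4235, 0.2268, 0.0293]
eef_rot: [179.9, -0.1, -74.0]
contact_force: [2.7, -6.8, -2.6]
gripper_width: 0.0174
```

```bash
cat >> f.py <<'E'
cv2.imwrite('pics/m7.png',cv2.resize(np.ascontiguousarray(s['frame'][190:350,150:350,::-1]),None,fx=3.5,fy=3.5,interpolation=cv2.INTER_CUBIC))
E
python3 f.py
```

```text
19.6 [0.424 0.227 0.029] mean [ 2.417 -7.342 -2.654 -2.504 -0.928  0.104] pull [8.109 7.56  7.809 7.315 7.723 7.821]
```

View pics/m7.png

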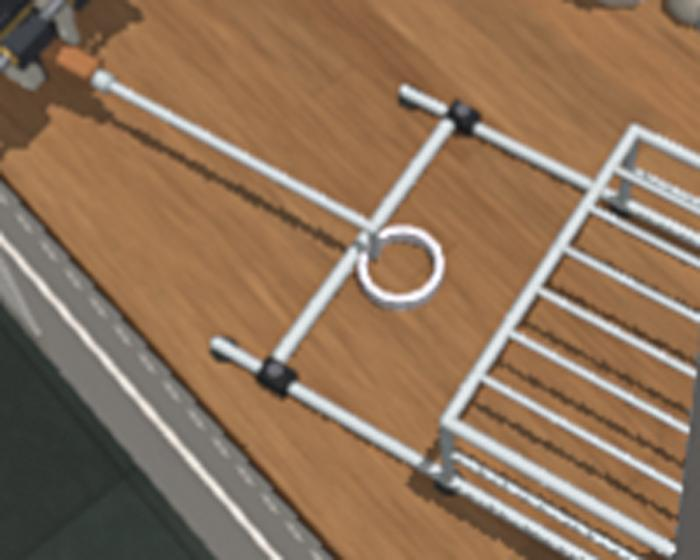

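The band sits against the yielded bar, hook at its front inside (370,245). The pull held about 7.8 N for over 2 s. Now easing off to the middle of the hole, then lifting.

drive_tool --plan "0.2 0 0 0; 0.4 0 0 0; 0.6 0 0 0; 0.8 0 0 0; 1.0 0 0 0; 1.4 0 0 0; 1.9 0 0 0; 2.2 0 0 0"

```text
time_s: 20.6
tcp_pos: [0.4301, 0.2064, 0.0296]
eef_rot: [-180.0, 0.0, -74.0]
contact_force: [-0.1, -0.2, -1.5]
gripper_width: 0.0176
```

```bash
python3 f.py
```

```text
20.9 [0.43  0.207 0.03 ] mean [ 0.148  0.213 -1.524  0.092 -0.025 -0.008] pull [ 0.065 -0.51  -0.818  0.799 -0.109 -0.408]
```

View pics/m7.png

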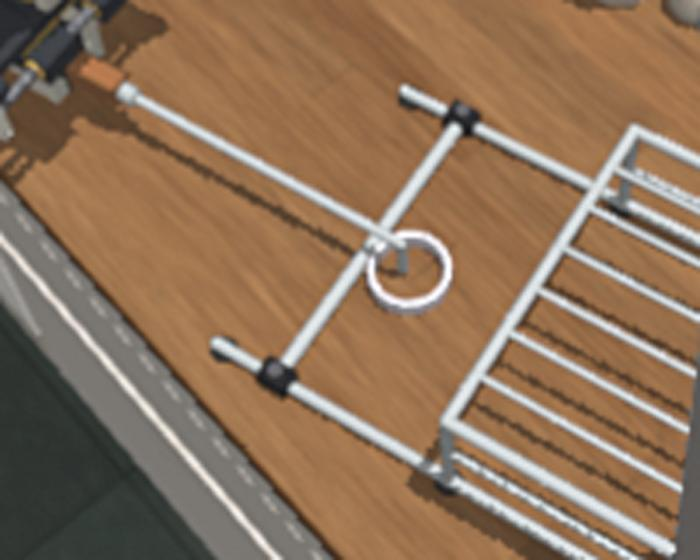

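The hook is near the middle of the hole and free (403,265), and the band rests by the bar.

drive_tool --plan "0 0 -0.7 0; 0 0 -1.6 0; 0 0 -2.6 0; 0 0 -3.6 0; 0 0 -4.4 0; 0 0 -4.5 0; 0 0 -4.5 0"

```text
time_s: 21.78
tcp_pos: [0.4299, 0.2066, 0.0745]
eef_rot: [180.0, 0.0, -74.0]
contact_force: [0.5, 0.8, -1.0]
gripper_width: 0.0183
```

drive_tool --plan "-1 -0.6 0 -0.04; -2.2 -1.4 0 -0.12; -3.5 -2.3 0 -0.23; -4.8 -3.2 0 -0.34; -6.1 -4 0 -0.46; -7.4 -4.9 0 -0.56; -8.3 -5.5 0 -0.62; -8.6 -5.6 0 -0.628"

```text
time_s: 22.78
tcp_pos: [0.4603, 0.3057, 0.0739]
eef_rot: [180.0, -0.0, -37.9]
contact_force: [0.8, 1.0, -2.0]
gripper_width: 0.018
```

drive_tool --plan "0 0 1 0; 0 0 2.2 0; 0 0 3.2 0; 0 0 4 0; 0 0 4.4 0; 0 0 4.6 0; 0 0 4.6 0"

```text
time_s: 23.65
tcp_pos: [0.4602, 0.3048, 0.0287]
eef_rot: [-180.0, -0.0, -38.0]
contact_force: [-0.5, 0.2, -1.8]
gripper_width: 0.0177
```

drive_tool --plan "0 0 0.1 0; 0 0 0.15 0; 0 0 0.2 0; 0 0 0.25 0; 0 0 0.3 0; 0 0 0.3 0"

```text
time_s: 24.4
tcp_pos: [0.4601, 0.3048, 0.0256]
eef_rot: [180.0, -0.0, -38.0]
contact_force: [-0.0, -1.0, -1.0]
gripper_width: 0.018
```

```bash
python3 f.py
```

```text
24.7 [0.46  0.305 0.026] mean [-0.105  0.272 -0.728  0.025  0.025  0.019] pull [ 0.208  0.188 -0.536 -0.775 -0.638 -0.188]
```

drive_tool --plan "0 0 0.03 0; 0 0 0.05 0; 0 0 0.05 0; 0 0 0.05 0"

```text
time_s: 25.2
tcp_pos: [0.4602, 0.3048, 0.0255]
eef_rot: [-180.0, -0.0, -38.0]
contact_force: [-1.7, -0.8, 5.2]
gripper_width: 0.0174
```

drive_tool --plan "0 0 0 0;0 0 0 0;0 0 0 0;0 0 0 0;0 0 0 0;0 0 0 0;0 0 0 0;0 0 0 0" --fingers -1

```text
time_s: 26.2
tcp_pos: [0.4601, 0.3048, 0.0251]
eef_rot: [-180.0, -0.0, -38.0]
contact_force: [-0.1, 0.3, -0.6]
gripper_width: 0.0867
```

drive_tool --plan "0 0 -1 0; 0 0 -3 0; 0 0 -6 0; 0 0 -9 0; 0 0 -12 0; 0 0 -15 0; 0 0 -17 0; 0 0 -18 0"

```text
time_s: 27.2
tcp_pos: [0.4604, 0.305, 0.2069]
eef_rot: [-179.9, -0.0, -38.0]
contact_force: [0.0, -0.8, 0.3]
gripper_width: 0.0872
```

drive_tool --plan "-3 0 0 0; -7 0 -1 0; -11 0 -2 0; -14 0 -2 0; -15 0 -2 0; -15 0 -2 0"

```text
time_s: 27.95
tcp_pos: [0.3417, 0.3971, 0.2248]
eef_rot: [180.0, -0.0, -38.0]
contact_force: [-0.1, -0.9, 0.3]
gripper_width: 0.0874
```

Run:
```python
from h import *
s=cap('side');t=cap('top')
cv2.imwrite('pics/m8.png',np.vstack([cv2.resize(np.ascontiguousarray(c['frame'][a:a+h,80:360,::-1]),None,fx=1.9,fy=1.9,interpolation=cv2.INTER_CUBIC) for c,a,h in((s,100,210),(t,190,105))]))
st=r.get_state(); print(st['time_s'],st['tcp_pos'],st['contact_force'],st['gripper_width'])
```

```text
28.05 [0.34233714 0.3966672  0.22480255] [-0.1421615  -0.35986973 -0.6932882 ] 0.08743325865342401
```

View pics/m8.png

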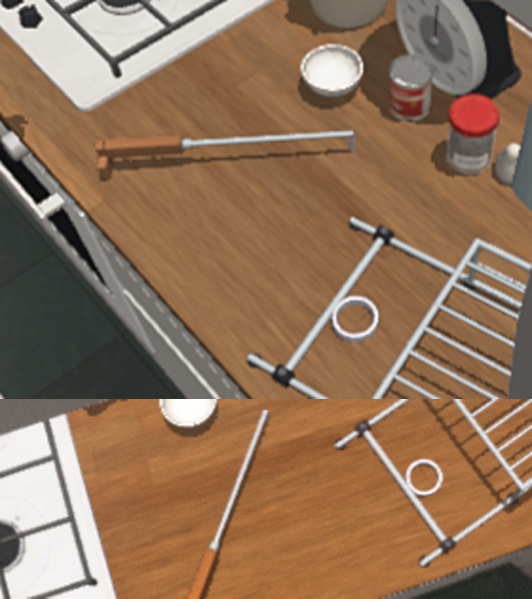

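The band lies flat against the bar, clear of the rack: (355,318) in the side half, (424,477) in the top half. The rod stands level, well away from it, with the bowl, tin and jar in place.

```bash
python3 -c "
from plant import r
print(r.close_job())"
```

```text
the job is handed in; nothing more can be done
None
```

The job is done and handed in at about 28 s of robot time; no verdict came back. I hooked the band with the rod and drew it out along the worktop to the sprung front bar. I held it there for over 2 s, unhooked it, and laid the rod down about where it first stood.

- **Pull force:** the average during the hold was about 7.8 N, with single readings between 7.1 and 8.6 N. No reading during the pull passed 9 N. The highest vertical reading was 5 N, when I set the rod down.
- **Final picture:** the band lies flat beside the bar, clear of the rack. The rod stands level on its foot and hook, well away from the band. The bowl, tin and jar look unmoved, and the gripper is open and touching nothing.
- **Not rechecked:** the brass weight isn't visible in the final picture. I last saw it undisturbed before the pull, and the hook never went further in than the band.
- **Disagreement:** two-camera heights came out 3 to 9 mm too high throughout, so I set heights from the arm's own readings and from contact.

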